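# Hook and snap the lid onto the charcoal box

### The arm

A 7-joint arm with a two-finger parallel gripper is mounted at the origin on a cart in front of the work surface, level with it; the furniture and walls round the work are solid. World frame = base frame: x ahead of the robot, y to its left, z up, the work surface at z = 0. Lengths are in m, angles in rad, forces in N, time in s.
With the tool pointing down it reaches from about 0.375 to 0.925 m from the base axis. Payload 3.1 kg.
Tool frame: the origin (TCP) lies midway between the tips of the shut fingers; the grasp point (between the pads) lies 19 mm behind it (robot.grip_point_offset is the distance from the TCP to the grasp point, in m); z points along the fingers, y is the line along which they close (so a half turn about z gives the same grasp; the last joint's range is limited). The gripper opens to 85 mm and grips with 20 to 120 N. Pads are 22 mm wide; open, the fingers measure 114 mm over their backs; the gripper's body (76 mm by 85 mm) begins 54 mm behind the grasp point. The pads swing forward as they close: fully open they stand 13 mm farther back than shut.
Start: joints at [1.215, 0.383, 0.044, 1.598, -0.018, 1.161, -0.05], TCP at [0.166, -0.629, 0.231] pointing down, gripper open.
Joint ranges: [-2.61, 2.61], [-0.41, 2.15], [-1.48, 1.57], [0, 2.5], [-1.57, 4.71], [0.05, 1.97], [-2.85, 2.85]. Speed limits (rad/s): [2.79, 2.79, 3.14, 3.14, 3.14, 3.14, 3.14].

### API

Orientations are given as a unit quaternion [x, y, z, w].
In Python, from station import robot, optics gives the robot as it stands.
- The arm moves only by the shell command python3 -m inch 'ROWS' [FORCE]. ROWS is JSON, a list of rows, each an object with "twist": the turn, a rotation vector about the tool's x, y, z in units of 5 degrees (1.0 is 5 degrees), a list of three; "delta_pos": the shift along the tool's x, y, z in units of 40 mm (1.0 is 40 mm), a list of three; "gripper": the opening, from 0 (shut) to 1 (fully open). In form: [{"twist": [rx, ry, rz], "delta_pos": [x, y, z], "gripper": gripper}, ...]. A call has 1 to 5 rows; each row shifts and turns the commanded pose from where the row before left it, along the tool's axes as they then stand; what a row does not reach is not made up. A row lasts 1/12 s, in which the tool goes at most 41.7 mm and 7.16 degrees, less where a joint would pass 70% of its speed; a pose out of reach is approached as far as the arm can. A call is refused whole if a number of a shift passes 1 or a number of a turn 1, either way. A call with a gripper value outside its range is refused whole. The fingers move at their own pace and stop on an object; FORCE is the grip in N (left out, the last holds). Time passes only in rows, so rows that do not move let the fingers close. It gives the time, the measured TCP pose, the force, the opening and the grip force at its end, in the units of the state.
- robot.state(): the state, without advancing time (a new reading comes with each control period).
- optics.read_camera(name): name is "scene" or "top" or "wrist"; returns a dict with "pixels" (420x560x3 uint8, red, green, blue), "vfov" (degrees; the focal length in pixels is half the picture's height over the tangent of half this angle, whatever the lens; pixels are square), "cx", "cy" (the principal point, pixels), "k1" (the pictures are not rectified: a ray, as slopes to the right and down, at radius r is drawn at 1 + k1 r^2 times it, then the intrinsics apply), "extrinsics" (4x4, takes a point from camera to world coordinates); the wrist camera has in their place "mount" (4x4, takes a point from camera to tool coordinates, whose origin is the TCP and whose axes are the flange's). Camera axes: x right, y down, z forward; pixel columns grow to the right and rows downward; lengths in m; the calibration is good to about 2 mm. A picture is of the moment at which its call begins: read the wrist's pose just before it. There is no depth.
- robot.close_job(): hands the job in; it is judged then, once.
The state is a dict: "time_s": time; "q": joint angles; "qvel": joint speeds; "effort": joint torques, N m; "tool_pos": TCP position; "ee_rot": TCP orientation; "force": force on the tool from outside, world axes, zero at the start; "moment": the same for the moment, N m; "grip_width": finger opening in m; "grasp_force": force on a finger pad.
Only numpy, scipy, OpenCV 4.12 (cv2) and the standard library are available. Lean on these libraries where they do the work, as an engineer would, in place of code of your own. Each camera call takes 0.05 s, during which the arm holds its last target. There are 200 camera calls.

### The job

The wooden charcoal box stands open; of the two loose lids, only the longer one belongs to it. Hook the lip at that lid's front edge into the slot at the front of the box while its rear edge is still raised, then swing the rear edge down until the lid lies flat, snapped under the spring catch at the back, and let go. Leave the shorter lid where it lies.

Things in the scene. Friction and masses are not known exactly. Their poses are not given: they have to be found in the camera images.
- charcoal_box: Open box of light wood fixed to the table, 170 (x) x 130 (y) mm, rim 55 mm high, black sticks inside. Origin: centre of its underside, on the table. x points from the slot side (front, roughly facing the robot) to the catch side (back), z up. The lid rests on the rim. Closed, the long lid's origin is at about x +5, y 0, z 55 mm of the box, axes parallel; the lip then pokes out in front by 13 mm.
- slot (a point): Slot through the front wall, 90 mm wide, 16 mm high, 8 mm deep, under a strip whose top is 24 mm over the rim. Point: middle of its lower edge inside the box (x -77, y 0, z 55 mm of the box; axes as the box's). A lip enters toward -x. Inside, a flare on the strip rises to z 83 mm at x -67 mm and guides the lip down; a sill at rim height runs back to x -47 mm.
- catch (a joint): Steel spring catch, 40 mm wide, behind the box's back wall; slides toward box +x, 0 (rest) to 0.020 m, 120 N/m, 0.6 N preload. At rest the nose reaches to box x 77.5 mm, underside z 66 mm; above it a ramp leans back, up to x 96, z 94 mm. A lid edge pressed down on the ramp (3 to 9 N) pushes the catch back; it springs over the lid once flat.
- long_lid: Longer lid, loose, 0.11 to 0.22 kg, light wood. Plate 158 (x) x 126 (y) x 8 mm; a lip 24 mm long, 66 wide, 5 thick sticks out at the underside toward -x. Origin: centre of plate underside; x from lip to rear edge, z up. Grip: dark upright block 14 mm thick (x), 60 long (y), centred at x +10, y 0, z 8 to 40 mm. Starts flat on the table, lip roughly to the robot.
- lip_tip (a point): Middle of the lip's free end, on the underside: x = -103, y = 0, z = 0 mm of the long lid.
- rear_edge (a point): Middle of the long lid's rear edge, on the underside: x = +79, y = 0, z = 0 mm of the long lid.
- short_lid: The shorter lid of another box, loose: same make, plate 104 x 90 x 8 mm, lip 16 mm long and 40 mm wide, grip 45 mm long. Origin: centre of the plate's underside. Not to be moved.

How it is judged:
On the way:
1. The long lid's lip is in the slot while the lid still slopes by more than 4 degrees, rear edge raised (x of lip_tip in the frame of charcoal_box below -0.079 m and z of lip_tip in the frame of charcoal_box between 0.035 and 0.069 m and y of lip_tip in the frame of charcoal_box between -0.03 and 0.03 m and angle between long_lid's own z axis and vertical above 0.07 rad and z of rear_edge in the frame of charcoal_box above 0.062 m), for 0.1 s.
At the end, for the whole second after the job is handed in: The long lid lies flat on the box (within 4 degrees, rear edge down to within 3 mm of the rim), its lip at least 2 mm inside the slot, the catch sprung over its rear edge (at most 13.5 mm from rest), at rest; the short lid is within 30 mm of where it lay (x of lip_tip in the frame of charcoal_box below -0.079 m and z of lip_tip in the frame of charcoal_box between 0.035 and 0.069 m and y of lip_tip in the frame of charcoal_box between -0.03 and 0.03 m and z of rear_edge in the frame of charcoal_box between 0.05 and 0.0578 m and angle between long_lid's own z axis and vertical below 0.07 rad and value of joint catch below 0.0135 m and linear speed of long_lid below 0.02 m/s and distance of short_lid from where it was at the start of the episode below 0.03 m); the robot touches nothing.
It fails at once if The short lid is moved by more than 30 mm (distance of short_lid from where it was at the start of the episode above 0.03 m).
It also fails if it takes over 43 s, if anything falls off the work surface, if the arm or the gripper's body presses on something with over 40 N, if the wrist force passes 120 N, or if a joint passes its speed limit or range.

## Working session

There is one attempt and no reset: what is moved stays moved. The work goes in short steps, Python scripts to look and compute and a shell command to move; the robot and the scene stay as the last step left them, time stands still between calls to the robot, and variables do not carry over. Pictures are saved under pics/ and viewed, at most 10 in all, crops included, and the job is handed in when it is done.

```bash
mkdir -p pics; ls
python3 - <<'E'
from station import robot, optics
import cv2
s=robot.state(); print(s)
for n in ("scene","top"):
    c=optics.read_camera(n); print(n,c["vfov"],c["cx"],c["cy"],c["k1"],c["extrinsics"])
    cv2.imwrite(f"pics/{n}0.png",c["pixels"][:,:,::-1])
E
```

```text
pics
{'time_s': 0.0, 'q': array([ 1.21520632,  0.38383668,  0.04383573,  1.5996349 , -0.01790844,
        1.16117775, -0.04991464]), 'qvel': array([ 0.00074245, -0.00098503,  0.00200937, -0.00039771, -0.00085008,
        0.0007715 ,  0.00083156]), 'effort': array([ 6.95879953e-04, -4.33457136e+01,  1.02505524e+00, -2.49510723e+01,
        1.06103456e-02,  1.12575525e-02,  1.46358850e-06]), 'tool_pos': array([ 0.16546105, -0.62758784,  0.22985786]), 'ee_rot': array([ 9.91699855e-01,  1.28567585e-01, -2.38628863e-04, -1.31054069e-03]), 'force': array([ 0.10050497, -0.2180902 ,  0.76968653]), 'moment': array([ 0.03243112, -0.03296868, -0.03193079]), 'grasp_force': 0.0, 'grip_width': 0.08587915090181886}
scene 43.196602655544 285.81049445732225 208.7924531623434 -0.045677447302304 [[-0.65037176 -0.57969394  0.49088849 -0.06351742]
 [-0.75943968  0.51013563 -0.40374869  0.3950201 ]
 [-0.01636904 -0.63538694 -0.77202039  0.98961997]
 [ 0.          0.          0.          1.        ]]
top 52.83206171206348 284.3621764608333 211.60584476990573 0.001829838486920187 [[-0.01153426 -0.98965702  0.14298931  0.38456615]
 [-0.99991064  0.01044904 -0.00833814 -0.04344857]
 [ 0.0067578  -0.1430727  -0.98968911  1.0480915 ]
 [ 0.          0.          0.          1.        ]]
```

View pics/top0.png

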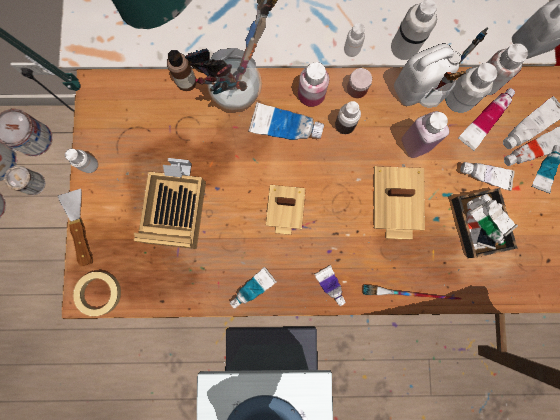

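View pics/scene0.png

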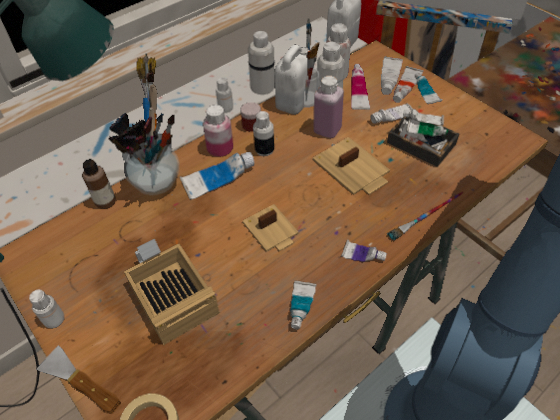

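The top view shows the box at about (170,210), with its catch at (178,168) and its slot strip at (165,240). The short lid is at (285,207) and the long lid at (400,200), with its grip at (401,191). The scene view agrees.

```bash
cat > h.py <<'E'
import numpy as np, cv2
from scipy.spatial.transform import Rotation as R
def K(c):
    f=c["pixels"].shape[0]/2/np.tan(np.radians(c["vfov"]/2)); return np.array([[f,0,c["cx"]],[0,f,c["cy"]],[0,0,1.]])
def cast(c,uv,z,T=None):
    """pixels -> world points on the plane of height z"""
    T=c["extrinsics"] if T is None else T
    n=cv2.undistortPoints(np.asarray(uv,float).reshape(-1,1,2),K(c),np.array([c["k1"],0,0,0,0])).reshape(-1,2)
    d=np.c_[n,np.ones(len(n))]@T[:3,:3].T
    return T[:3,3]+d*((z-T[2,3])/d[:,2])[:,None]
def project(c,P,T=None):
    T=c["extrinsics"] if T is None else T
    Ti=np.linalg.inv(T)
    return cv2.projectPoints(np.asarray(P,float).reshape(-1,3),cv2.Rodrigues(Ti[:3,:3])[0],Ti[:3,3],K(c),np.array([c["k1"],0,0,0,0]))[0].reshape(-1,2)
def toolT(s):
    T=np.eye(4); T[:3,:3]=R.from_quat(s["ee_rot"]).as_matrix(); T[:3,3]=s["tool_pos"]; return T
E
python3 - <<'E'
from h import *
from station import optics
c=optics.read_camera("top"); im=c["pixels"]
hsv=cv2.cvtColor(im,cv2.COLOR_RGB2HSV)
for p in [(385,180),(415,220),(400,234),(400,191),(350,180),(145,210),(198,210),(350,240)]: print(p,hsv[p[1],p[0]])
m=((hsv[...,0]>15)&(hsv[...,0]<30)&(hsv[...,1]>60)&(hsv[...,1]<170)&(hsv[...,2]>130)).astype(np.uint8)
cs,_=cv2.findContours(m,cv2.RETR_EXTERNAL,cv2.CHAIN_APPROX_NONE)
for k in cs:
    if cv2.contourArea(k)>300: print(cv2.boundingRect(k),cv2.minAreaRect(k),cv2.approxPolyDP(k,3,True).reshape(-1,2).tolist())
b=im[150:255,120:220]; l=im[155:260,355:455]
cv2.imwrite("pics/crop.png",cv2.resize(np.hstack([b,l]),None,fx=4,fy=4,interpolation=cv2.INTER_CUBIC)[:,:,::-1])
E
```

```text
(385, 180) [ 16 124 191]
(415, 220) [ 17 116 225]
(400, 234) [ 17 116 213]
(400, 191) [  9 160 105]
(350, 180) [ 14 149 203]
(145, 210) [ 16 125 124]
(198, 210) [ 17 121  99]
(350, 240) [ 12 150 184]
(73, 272, 45, 44) ((95.0, 293.5), (43.0, 44.0), 90.0) [[91, 272], [78, 281], [73, 296], [79, 310], [99, 315], [113, 306], [117, 291], [108, 275]]
(266, 185, 39, 50) ((284.88616943359375, 209.63861083984375), (36.119850158691406, 47.46327209472656), 5.710593223571777) [[270, 185], [266, 225], [275, 226], [275, 232], [290, 234], [291, 227], [301, 228], [304, 188]]
(134, 172, 68, 76) ((167.16464233398438, 208.81451416015625), (59.044342041015625, 72.05831146240234), 7.907163143157959) [[148, 172], [139, 230], [144, 232], [134, 233], [134, 240], [189, 247], [201, 178], [182, 175], [196, 179], [197, 184], [157, 179], [150, 223], [158, 224], [160, 205], [158, 222], [154, 224], [160, 182], [164, 183], [161, 203], [163, 186], [173, 189], [168, 223], [163, 224], [165, 204], [162, 224], [169, 225], [172, 193], [176, 190], [173, 225], [178, 226], [180, 208], [178, 225], [173, 225], [180, 184], [180, 206], [183, 188], [188, 188], [184, 218], [187, 194], [192, 191], [188, 225], [184, 227], [183, 220], [181, 227], [186, 230], [149, 227], [142, 223], [150, 175], [172, 176]]
(374, 166, 51, 73) ((399.0, 202.0), (72.0, 50.0), 90.0) [[375, 166], [374, 227], [385, 228], [387, 238], [412, 238], [413, 229], [424, 229], [423, 168]]
```

View pics/crop.png

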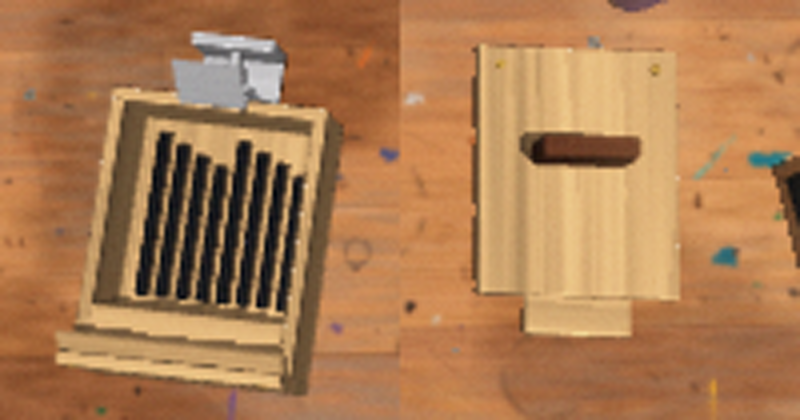

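The crop (4x) shows the box's back rim corners at (114,90) and (330,110), and the strip from (58,335) to (283,385). The long lid's plate corners are at (478,46), (678,48), (478,293) and (678,299), and the grip top runs from (533,150) to (638,150).

```bash
cat >> h.py <<'E'
def fit(world,local):
    """planar rigid fit -> yaw, xy, residuals mm"""
    w=np.asarray(world)[:,:2]; l=np.asarray(local,float)
    wc,lc=w.mean(0),l.mean(0); a=w-wc; b=l-lc
    y=np.arctan2((b[:,0]*a[:,1]-b[:,1]*a[:,0]).sum(),(a*b).sum())
    M=np.array([[np.cos(y),-np.sin(y)],[np.sin(y),np.cos(y)]]); t=wc-M@lc
    return y,t,1000*np.linalg.norm(l@M.T+t-w,axis=1)
def pose(y,t,z=0): 
    T=np.eye(4); T[:3,:3]=R.from_euler('z',y).as_matrix(); T[:3,3]=[t[0],t[1],z]; return T
def ap(T,p): return np.asarray(p)@T[:3,:3].T+T[:3,3]
E
python3 - <<'E'
from h import *
from station import optics
c=optics.read_camera("top"); s=optics.read_camera("scene")
up=lambda p,ox,oy:(np.asarray(p,float)+.5)/4-.5+[ox,oy]
W=cast(c,up([[114,90],[330,110]],120,150),.055); W2=cast(c,up([[58,335],[283,358]],120,150),.079)
print(W,W2)
print(fit(W,[[.085,.065],[.085,-.065]]))
yb,tb,_=fit(W,[[.085,.065],[.085,-.065]])
L=cast(c,up([[78,46],[278,48],[78,293],[278,299]],355,155),.008)
L2=cast(c,up([[125,333],[230,336]],355,155),.005)
yl,tl,r=fit(np.r_[L,L2],[[.079,.063],[.079,-.063],[-.079,.063],[-.079,-.063],[-.103,.033],[-.103,-.033]])
print("lid",yl,tl,r)
B=pose(yb,tb); Lp=pose(yl,tl)
bp=ap(B,[[.085,.065,.055],[.085,-.065,.055],[-.085,.065,.079],[-.085,-.065,.079],[-.085,.065,.0],[-.085,-.065,0]])
lp=ap(Lp,[[.079,.063,.008],[.079,-.063,.008],[-.079,.063,.008],[-.079,-.063,.008],[.01,.03,.04],[.01,-.03,.04],[-.103,.033,.005]])
o=[]
for cam,wins in((c,((120,150),(355,155))),(s,((110,230),(300,120)))):
    im=np.repeat(np.repeat(cam["pixels"],3,0),3,1).copy()
    for p in np.r_[project(cam,bp),project(cam,lp)]: cv2.circle(im,tuple(((p+.5)*3-.5).round().astype(int).tolist()),2,(255,0,255),-1)
    o.append(np.hstack([im[y*3:(y+100)*3,x*3:(x+110)*3] for x,y in wins]))
cv2.imwrite("pics/ov.png",np.vstack(o)[:,:,::-1])
E
```

```text
[[0.62724224 0.27407328 0.055     ]
 [0.61368683 0.14446216 0.055     ]] [[0.47778274 0.29346394 0.079     ]
 [0.46315545 0.164439   0.079     ]]
(np.float64(-0.10420644971207729), array([0.53592563, 0.21810925]), array([0.15902049, 0.15902049]))
lid -0.043267022868876764 [ 0.56839493 -0.33976509] [1.43870758 1.79543121 0.6694598  1.54890456 0.342252   0.69821392]
```

View pics/ov.png

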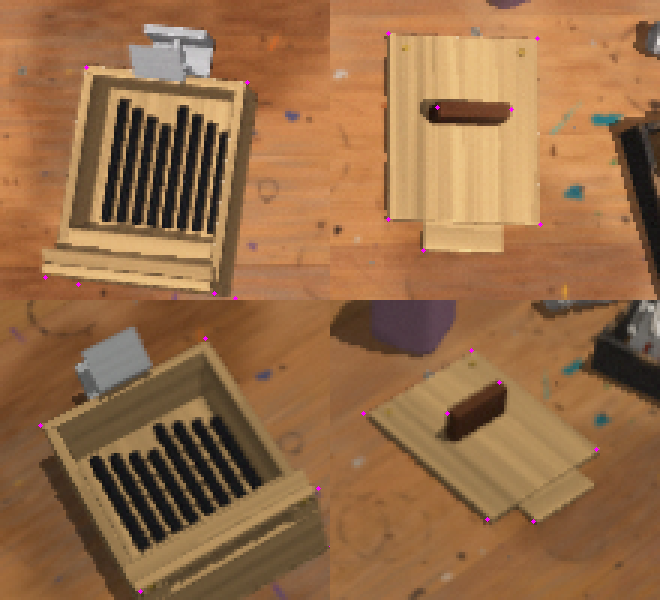

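The projected pose points match the picture edges to about 1 px in both views. The box yaw looks slightly larger than fitted (about -0.115), and I'll refine that later. First I move above the grip.

```bash
cat >> h.py <<'E'
def need(s,p,tool_yaw,pitch=0.):
    """shift (40 mm units) and turn (5 deg units), tool axes, to TCP p with tool y at tool_yaw; pitch<0 raises lid rear"""
    D=R.from_matrix(np.array([[-np.sin(tool_yaw),np.cos(tool_yaw),0],[np.cos(tool_yaw),np.sin(tool_yaw),0],[0,0,-1]]).T)*R.from_euler('x',pitch)
    D=D.as_matrix()
    T=toolT(s)
    sh=T[:3,:3].T@(np.asarray(p)-T[:3,3])/.04
    tw=np.degrees(R.from_matrix(T[:3,:3].T@D).as_rotvec())/5
    print("shift",sh.round(2),"turn",tw.round(2),"force",s["force"].round(1),"pos",s["tool_pos"].round(4),"t",round(s["time_s"],2),"w",round(s["grip_width"],4),"gf",round(float(s["grasp_force"]),1))
E
for i in 1 2; do :; done
python3 -m inch '[{"twist":[0,0,0],"delta_pos":[0.79,-0.29,0],"gripper":1},{"twist":[0,0,0],"delta_pos":[0.79,-0.29,0],"gripper":1},{"twist":[0,0,0],"delta_pos":[0.79,-0.29,0],"gripper":1},{"twist":[0,0,0],"delta_pos":[0.79,-0.29,0],"gripper":1},{"twist":[0,0,0],"delta_pos":[0.79,-0.29,0],"gripper":1}]' 120
python3 -m inch '[{"twist":[0,0,0],"delta_pos":[0.79,-0.29,0],"gripper":1},{"twist":[0,0,0],"delta_pos":[0.79,-0.29,0],"gripper":1},{"twist":[0,0,0],"delta_pos":[0.79,-0.29,0],"gripper":1},{"twist":[0,0,0],"delta_pos":[0.79,-0.29,0],"gripper":1},{"twist":[0,0,0],"delta_pos":[0.79,-0.29,0],"gripper":1}]'
python3 -m inch '[{"twist":[0,0,0],"delta_pos":[0.79,-0.29,0],"gripper":1},{"twist":[0,0,0],"delta_pos":[0.79,-0.29,0],"gripper":1},{"twist":[0,0,0],"delta_pos":[0.79,-0.29,0],"gripper":1},{"twist":[0,0,0],"delta_pos":[0.79,-0.29,0],"gripper":1},{"twist":[0,0,0],"delta_pos":[0.79,-0.29,0],"gripper":1}]'
python3 -m inch '[{"twist":[0,0,-1],"delta_pos":[0,0,0],"gripper":1},{"twist":[0,0,-1],"delta_pos":[0,0,0],"gripper":1},{"twist":[0,0,-1],"delta_pos":[0,0,0],"gripper":1},{"twist":[0,0,-1],"delta_pos":[0,0,0],"gripper":1},{"twist":[0,0,-1],"delta_pos":[0,0,0],"gripper":1}]'
python3 -m inch '[{"twist":[0,0,-1],"delta_pos":[0,0,0],"gripper":1},{"twist":[0,0,-1],"delta_pos":[0,0,0],"gripper":1},{"twist":[0,0,-1],"delta_pos":[0,0,0],"gripper":1},{"twist":[0,0,-1],"delta_pos":[0,0,0],"gripper":1},{"twist":[0,0,-1],"delta_pos":[0,0,0],"gripper":1}]'
python3 -m inch '[{"twist":[0,0,-1],"delta_pos":[0,0,0],"gripper":1},{"twist":[0,0,-1],"delta_pos":[0,0,0],"gripper":1},{"twist":[0,0,-1],"delta_pos":[0,0,0],"gripper":1},{"twist":[0,0,-1],"delta_pos":[0,0,0],"gripper":1},{"twist":[0,0,0],"delta_pos":[0,0,0],"gripper":1}]'
python3 -c "
from h import *; from station import robot
s=robot.state(); need(s,[.5784,-.3402,.1],-.0433); print(s['q'].round(2))"
```

```text
time_s: 0.67
tool_pos: [0.3047, -0.5311, 0.2312]
ee_rot: [0.992, 0.128, -0.0, -0.0]
force: [0.4, -0.2, 0.4]
grip_width: 0.0854
grasp_force: 0.0
time_s: 1.08
tool_pos: [0.4428, -0.4346, 0.2313]
ee_rot: [0.992, 0.129, -0.0, 0.0]
force: [-0.1, -0.3, 0.1]
grip_width: 0.0851
grasp_force: 0.0
time_s: 1.5
tool_pos: [0.5807, -0.3383, 0.2311]
ee_rot: [0.992, 0.128, -0.0, -0.0]
force: [0.4, -1.5, 0.6]
grip_width: 0.0853
grasp_force: 0.0
time_s: 1.92
tool_pos: [0.5796, -0.3393, 0.2309]
ee_rot: [0.94, 0.342, -0.0, -0.0]
force: [-0.3, -0.2, 0.2]
grip_width: 0.0851
grasp_force: 0.0
time_s: 2.33
tool_pos: [0.5795, -0.3394, 0.231]
ee_rot: [0.843, 0.537, -0.0, -0.0]
force: [-0.4, 0.2, 0.0]
grip_width: 0.0853
grasp_force: 0.0
time_s: 2.75
tool_pos: [0.5794, -0.3395, 0.2309]
ee_rot: [0.738, 0.675, -0.0, -0.0]
force: [0.1, -0.1, -0.8]
grip_width: 0.0853
grasp_force: 0.0
shift [-0.02 -0.02  3.27] turn [-0.01 -0.   -0.54] force [ 0.1 -0.1 -0.8] pos [ 0.5794 -0.3395  0.2309] t 2.75 w 0.0853 gf 0.0
[ 0.75  0.45 -0.38  1.52  0.18  1.2   0.25]
```

```bash
python3 -m inch '[{"twist":[0,0,-0.54],"delta_pos":[-0.02,-0.02,0.9],"gripper":1},{"twist":[0,0,0],"delta_pos":[0,0,0.9],"gripper":1},{"twist":[0,0,0],"delta_pos":[0,0,0.9],"gripper":1},{"twist":[0,0,0],"delta_pos":[0,0,0.9],"gripper":1},{"twist":[0,0,0],"delta_pos":[0,0,0.9],"gripper":1}]'
python3 -m inch '[{"twist":[0,0,0],"delta_pos":[0,0,0.45],"gripper":1},{"twist":[0,0,0],"delta_pos":[0,0,0.4],"gripper":1},{"twist":[0,0,0],"delta_pos":[0,0,0],"gripper":0},{"twist":[0,0,0],"delta_pos":[0,0,0],"gripper":0},{"twist":[0,0,0],"delta_pos":[0,0,0],"gripper":0}]' 120
python3 -m inch '[{"twist":[0,0,0],"delta_pos":[0,0,0],"gripper":0},{"twist":[0,0,0],"delta_pos":[0,0,0],"gripper":0},{"twist":[0,0,0],"delta_pos":[0,0,0],"gripper":0},{"twist":[0,0,0],"delta_pos":[0,0,0],"gripper":0},{"twist":[0,0,0],"delta_pos":[0,0,0],"gripper":0}]'
python3 -c "
from h import *; from station import robot
s=robot.state(); need(s,[.5784,-.3402,.014],-.0433)"
```

```text
time_s: 3.17
tool_pos: [0.5786, -0.3404, 0.0499]
ee_rot: [0.724, 0.69, -0.0, 0.0]
force: [0.7, -0.4, -0.3]
grip_width: 0.0854
grasp_force: 0.0
time_s: 3.58
tool_pos: [0.5806, -0.3409, 0.0192]
ee_rot: [0.723, 0.691, 0.001, 0.002]
force: [0.1, 0.2, 0.5]
grip_width: 0.0518
grasp_force: 0.0
time_s: 4.0
tool_pos: [0.5802, -0.341, 0.0195]
ee_rot: [0.723, 0.691, 0.0, 0.002]
force: [-1.4, 0.5, 6.1]
grip_width: 0.0115
grasp_force: 118.3
shift [ 0.02 -0.05  0.14] turn [ 0.03  0.02 -0.01] force [-1.4  0.5  6.1] pos [ 0.5802 -0.341   0.0195] t 4.0 w 0.0115 gf 118.3
```

```bash
python3 -m inch '[{"twist":[0,0,0],"delta_pos":[0,0,-0.3],"gripper":0},{"twist":[0,0,0],"delta_pos":[0,0,-0.6],"gripper":0},{"twist":[0,0,0],"delta_pos":[0,0,-0.9],"gripper":0},{"twist":[0,0,0],"delta_pos":[0,0,-0.9],"gripper":0},{"twist":[0,0,0],"delta_pos":[0,0,-0.9],"gripper":0}]'
python3 -m inch '[{"twist":[0,0,0],"delta_pos":[0,0,-0.9],"gripper":0},{"twist":[0,0,0],"delta_pos":[0,0,-0.7],"gripper":0},{"twist":[0,0,0],"delta_pos":[0,0,0],"gripper":0}]'
python3 - <<'E'
from h import *; from station import robot,optics
s=robot.state(); need(s,[.5784,-.3402,.25],-.0433)
out=[]
for n in("top","scene","wrist"):
    c=optics.read_camera(n)
    out.append(c["pixels"])
a=np.zeros((420,560,3),np.uint8)
cv2.imwrite("pics/held.png",np.hstack([cv2.resize(out[0][100:300,300:500],(400,400)),cv2.resize(out[2],(400,300))[np.r_[0:300,[299]*100]]])[:,:,::-1])
E
```

```text
time_s: 4.42
tool_pos: [0.5779, -0.3396, 0.1624]
ee_rot: [0.722, 0.691, -0.0, -0.001]
force: [0.4, 0.5, -0.2]
grip_width: 0.0117
grasp_force: 117.4
time_s: 4.67
tool_pos: [0.5831, -0.3417, 0.2346]
ee_rot: [0.723, 0.691, 0.002, 0.007]
force: [1.6, -0.6, 0.1]
grip_width: 0.0114
grasp_force: 117.5
shift [ 0.03 -0.11 -0.39] turn [ 0.15  0.07 -0.01] force [ 1.6 -0.6  0.1] pos [ 0.5831 -0.3417  0.2346] t 4.67 w 0.0114 gf 117.5
```

View pics/held.png

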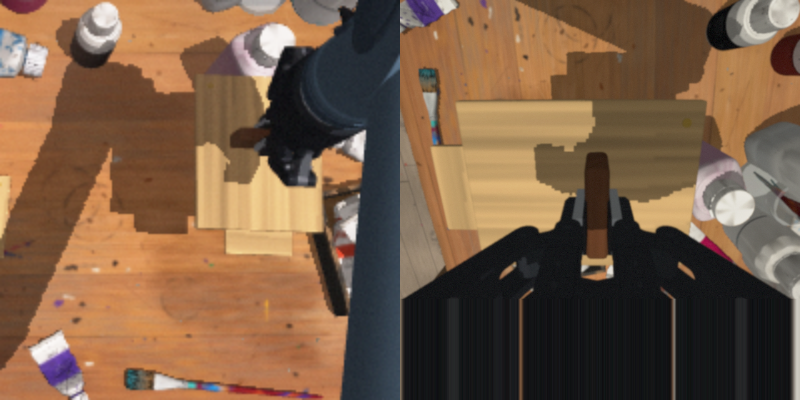

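The lid is held level and square by its grip, with nothing slipping. Next I carry it over to the box and tilt it.

```bash
python3 -m inch '[{"twist":[0,0,0],"delta_pos":[0.4,-0.08,-0.1],"gripper":0},{"twist":[0,0,0],"delta_pos":[0.7,-0.08,-0.1],"gripper":0},{"twist":[0,0,0],"delta_pos":[0.93,-0.08,-0.1],"gripper":0},{"twist":[0,0,0],"delta_pos":[0.93,-0.08,-0.1],"gripper":0},{"twist":[0,0,0],"delta_pos":[0.93,-0.08,0],"gripper":0}]'
python3 -m inch '[{"twist":[0,0,0],"delta_pos":[0.93,-0.08,0],"gripper":0},{"twist":[0,0,0],"delta_pos":[0.93,-0.08,0],"gripper":0},{"twist":[0,0,0],"delta_pos":[0.93,-0.08,0],"gripper":0},{"twist":[0,0,0],"delta_pos":[0.93,-0.08,0],"gripper":0},{"twist":[0,0,0],"delta_pos":[0.93,-0.08,0],"gripper":0}]'
python3 -m inch '[{"twist":[0,0,0],"delta_pos":[0.93,-0.08,0],"gripper":0},{"twist":[0,0,0],"delta_pos":[0.93,-0.08,0],"gripper":0},{"twist":[0,0,0],"delta_pos":[0.93,-0.08,0],"gripper":0},{"twist":[0,0,0],"delta_pos":[0.93,-0.08,0],"gripper":0},{"twist":[0,0,0],"delta_pos":[0.7,-0.08,0],"gripper":0}]'
python3 -m inch '[{"twist":[0,0,0.27],"delta_pos":[0.4,0,0],"gripper":0},{"twist":[-0.8,0,0.27],"delta_pos":[0,0,0],"gripper":0},{"twist":[-0.8,0,0.28],"delta_pos":[0,0,0],"gripper":0},{"twist":[-0.8,0,0],"delta_pos":[0,0,0],"gripper":0},{"twist":[0,0,0],"delta_pos":[0,0,0],"gripper":0}]'
cat >> h.py <<'E'
BOX=pose(-.115,[.5361,.2190]); TL=np.array([.01,0,.0195])
def lidgoal(s,tip,pitch,B=None):
    """want lip tip at box-frame tip (m) with pitch (deg, rear raised >0); prints lid state and need"""
    B=BOX if B is None else B
    p=np.radians(pitch); Rp=R.from_euler('y',-p).as_matrix()
    tcp=np.asarray(tip)+Rp@(TL-[-.103,0,0])
    T=np.linalg.inv(B)@toolT(s); Rl=T[:3,:3]@np.array([[0,1,0],[1,0,0],[0,0,-1]])
    o=T[:3,3]-Rl@TL
    print("lid now: tip",(1000*(o+Rl@[-.103,0,0])).round(1),"rear",(1000*(o+Rl@[.079,0,0])).round(1),"pitch",np.degrees(np.arcsin(Rl[2,0])).round(2),"roll",np.degrees(np.arcsin(Rl[2,1])).round(2))
    need(s,ap(B,tcp),np.arctan2(B[1,0],B[0,0]),-p)
E
python3 - <<'E'
from h import *; from station import robot,optics
s=robot.state(); lidgoal(s,[-.060,0,.085],12)
out=[optics.read_camera(n)["pixels"] for n in("top","scene","wrist")]
cv2.imwrite("pics/over.png",np.hstack([cv2.resize(out[0][110:290,90:270],(400,400)),cv2.resize(out[1][180:380,60:260],(400,400))])[:,:,::-1])
E
```

```text
time_s: 5.23
tool_pos: [0.5682, -0.1809, 0.24]
ee_rot: [0.723, 0.691, -0.0, -0.002]
force: [0.8, 1.2, -0.3]
grip_width: 0.0113
grasp_force: 117.5
time_s: 5.65
tool_pos: [0.5591, 0.0054, 0.2393]
ee_rot: [0.722, 0.692, -0.002, -0.002]
force: [1.1, -0.1, -1.1]
grip_width: 0.0114
grasp_force: 117.5
time_s: 6.07
tool_pos: [0.5502, 0.1846, 0.2395]
ee_rot: [0.721, 0.693, -0.001, -0.002]
force: [-0.3, 0.5, -1.7]
grip_width: 0.0115
grasp_force: 117.5
time_s: 6.48
tool_pos: [0.5484, 0.1973, 0.238]
ee_rot: [0.741, 0.664, 0.068, 0.076]
force: [-1.1, 0.6, -1.2]
grip_width: 0.0115
grasp_force: 117.8
lid now: tip [-92.  -20.7 196. ] rear [ 86.2 -19.8 232.9] pitch 11.68 roll -0.04
shift [0.5  0.22 2.86] turn [-0.06 -0.    0.06] force [-1.1  0.6 -1.2] pos [0.5484 0.1973 0.238 ] t 6.48 w 0.0115 gf 117.8
```

View pics/over.png

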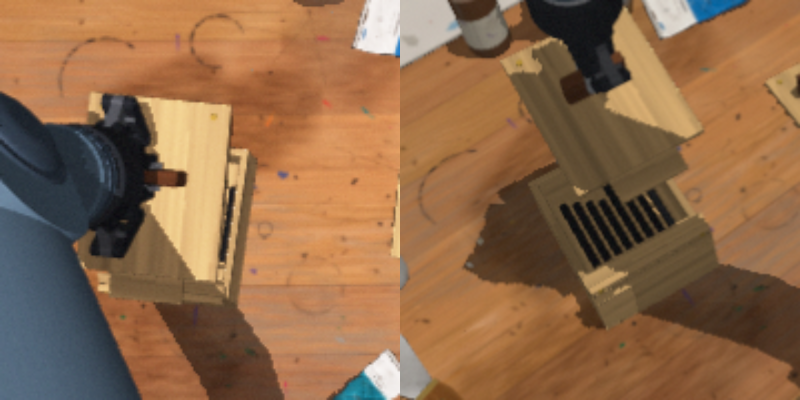

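The lid is tilted over the box with its lip pointing toward the slot side. I'll check the held lid's pose numerically from the visible corners: top view (194,157.7) and (187.2,237.4), scene view (150,275), (211,245) and (111,210).

Run:
```python
from h import *; from station import robot,optics
s=robot.state()
T=toolT(s); Rl=T[:3,:3]@np.array([[0,1,0],[1,0,0],[0,0,-1]]); o=T[:3,3]-Rl@TL
w=lambda p:o+Rl@np.asarray(p)
c=optics.read_camera("top"); d=optics.read_camera("scene")
print("pred top RR,FR",project(c,[w([.079,-.063,.008]),w([-.079,-.063,.008])]).round(1).tolist())
print("pred scene FL,FR,RL",project(d,[w([-.079,.063,.008]),w([-.079,-.063,.008]),w([.079,.063,.008])]).round(1).tolist())
lidgoal(s,[-.060,0,.085],12)
```

```text
pred top RR,FR [[194.2, 154.5], [187.1, 234.3]]
pred scene FL,FR,RL [[146.4, 276.1], [209.9, 242.8], [107.8, 207.8]]
lid now: tip [-86.6 -21.  198.1] rear [ 91.5 -21.2 235.4] pitch 11.84 roll 0.13
shift [0.52 0.07 2.9 ] turn [-0.03 -0.03 -0.01] force [-0.1  0.7 -1.5] pos [0.5535 0.1957 0.2404] t 6.63 w 0.0113 gf 117.8
```

```bash
python3 -m inch '[{"twist":[0,0,0],"delta_pos":[0.13,0.02,0.5],"gripper":0},{"twist":[0,0,0],"delta_pos":[0.13,0.02,0.9],"gripper":0},{"twist":[0,0,0],"delta_pos":[0.13,0.02,0.9],"gripper":0},{"twist":[0,0,0],"delta_pos":[0.13,0.01,0.6],"gripper":0},{"twist":[0,0,0],"delta_pos":[0,0,0],"gripper":0}]'
python3 -m inch '[{"twist":[0,0,0],"delta_pos":[0,0,0],"gripper":0},{"twist":[0,0,0],"delta_pos":[0,0,0],"gripper":0},{"twist":[0,0,0],"delta_pos":[0,0,0],"gripper":0},{"twist":[0,0,0],"delta_pos":[0,0,0],"gripper":0}]'
python3 - <<'E'
from h import *; from station import robot,optics
s=robot.state(); lidgoal(s,[-.061,0,.066],12)
out=[optics.read_camera(n)["pixels"] for n in("top","scene")]
cv2.imwrite("pics/near.png",np.hstack([cv2.resize(out[0][110:290,90:270],(400,400)),cv2.resize(out[1][200:380,60:240],(400,400))])[:,:,::-1])
T=toolT(s); Rl=T[:3,:3]@np.array([[0,1,0],[1,0,0],[0,0,-1]]); o=T[:3,3]-Rl@TL
w=lambda p:o+Rl@np.asarray(p)
c=optics.read_camera("top"); d=optics.read_camera("scene")
f=lambda c,x,y,k:(((project(c,[w([.079,-.063,.008]),w([-.079,-.063,.008]),w([-.079,.063,.008]),w([.079,.063,.008])])+.5)-[x,y])*k).round(1).tolist()
print("pred RR,FR,FL,RL in pic", f(c,90,110,400/180),f(d,60,200,400/180))
E
```

```text
time_s: 7.15
tool_pos: [0.581, 0.2117, 0.1216]
ee_rot: [0.744, 0.661, 0.066, 0.074]
force: [-1.1, 0.1, -2.5]
grip_width: 0.0117
grasp_force: 117.8
time_s: 7.48
tool_pos: [0.5851, 0.2143, 0.1311]
ee_rot: [0.743, 0.661, 0.073, 0.078]
force: [0.4, 0.0, -1.5]
grip_width: 0.0114
grasp_force: 117.8
lid now: tip [-57.1   1.3  88.1] rear [120.7   0.9 126.6] pitch 12.22 roll 0.29
shift [-0.03 -0.21  0.53] turn [ 0.04 -0.06 -0.02] force [ 0.4  0.  -1.5] pos [0.5851 0.2143 0.1311] t 7.48 w 0.0114 gf 117.8
pred RR,FR,FL,RL in pic [[237.0, 99.9], [223.0, 256.1], [99.3, 243.1], [111.9, 86.7]] [[230.5, 24.2], [312.4, 157.6], [183.3, 227.0], [105.3, 84.8]]
```

View pics/near.png

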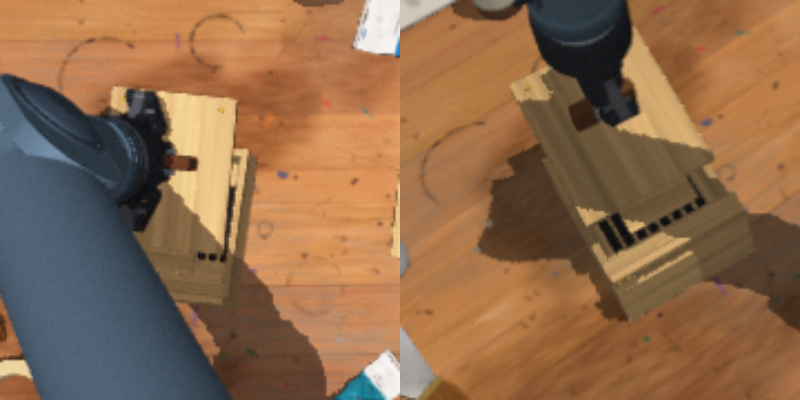

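```bash
python3 -m inch '[{"twist":[0,0,0],"delta_pos":[-0.03,-0.1,0.26],"gripper":0},{"twist":[0,0,0],"delta_pos":[0,-0.1,0.26],"gripper":0},{"twist":[0,0,0],"delta_pos":[0,0,0],"gripper":0},{"twist":[0,0,0],"delta_pos":[0,-0.15,0.01],"gripper":0},{"twist":[0,0,0],"delta_pos":[0,-0.15,0.01],"gripper":0}]'
python3 -m inch '[{"twist":[0,0,0],"delta_pos":[0,-0.14,0.01],"gripper":0},{"twist":[0,0,0],"delta_pos":[0,0,0],"gripper":0},{"twist":[0,0,0],"delta_pos":[0,0,0],"gripper":0},{"twist":[0,0,0],"delta_pos":[0,0,0],"gripper":0},{"twist":[0,0,0],"delta_pos":[0,0,0],"gripper":0}]'
python3 -c "
from h import *; from station import robot
s=robot.state(); lidgoal(s,[-.093,0,.058],12)"
```

```text
time_s: 8.1
tool_pos: [0.5679, 0.2143, 0.1025]
ee_rot: [0.743, 0.661, 0.07, 0.077]
force: [-0.5, 0.8, -1.3]
grip_width: 0.0114
grasp_force: 117.8
time_s: 8.52
tool_pos: [0.5637, 0.2151, 0.1021]
ee_rot: [0.743, 0.661, 0.071, 0.077]
force: [-0.6, -0.7, -0.6]
grip_width: 0.0114
grasp_force: 117.8
lid now: tip [-78.6  -0.5  59.4] rear [99.4 -0.8 97.4] pitch 12.05 roll 0.22
shift [ 0.02 -0.36 -0.04] turn [ 0.01 -0.04 -0.02] force [-0.6 -0.7 -0.6] pos [0.5637 0.2151 0.1021] t 8.52 w 0.0114 gf 117.8
```

```bash
python3 -m inch '[{"twist":[0,0,0],"delta_pos":[0,-0.12,-0.01],"gripper":0},{"twist":[0,0,0],"delta_pos":[0,-0.12,-0.01],"gripper":0},{"twist":[0,0,0],"delta_pos":[0,-0.12,-0.01],"gripper":0},{"twist":[0,0,0],"delta_pos":[0,0,0],"gripper":0},{"twist":[0,0,0],"delta_pos":[0,0,0],"gripper":0}]'
python3 -m inch '[{"twist":[0,0,0],"delta_pos":[0,0,0],"gripper":0},{"twist":[0,0,0],"delta_pos":[0,0,0],"gripper":0},{"twist":[0,0,0],"delta_pos":[0,0,0],"gripper":0}]'
python3 - <<'E'
from h import *; from station import robot,optics
s=robot.state(); lidgoal(s,[-.096,0,.056],6)
out=[optics.read_camera(n)["pixels"] for n in("top","scene")]
cv2.imwrite("pics/in.png",np.hstack([cv2.resize(out[0][130:270,110:250],(400,400),interpolation=2),cv2.resize(out[1][230:370,90:230],(400,400),interpolation=2)])[:,:,::-1])
E
```

```text
time_s: 8.93
tool_pos: [0.5482, 0.2169, 0.0997]
ee_rot: [0.742, 0.662, 0.071, 0.077]
force: [0.7, 0.7, -1.2]
grip_width: 0.0114
grasp_force: 117.8
time_s: 9.18
tool_pos: [0.5492, 0.2166, 0.0999]
ee_rot: [0.743, 0.661, 0.071, 0.077]
force: [0.7, 1.6, -1.4]
grip_width: 0.0114
grasp_force: 117.8
lid now: tip [-93.2  -0.6  57.3] rear [84.8 -0.9 95.2] pitch 12.01 roll 0.2
shift [ 0.02 -0.04  0.32] turn [ 1.2  -0.04 -0.02] force [ 0.7  1.6 -1.4] pos [0.5492 0.2166 0.0999] t 9.18 w 0.0114 gf 117.8
```

View pics/in.png

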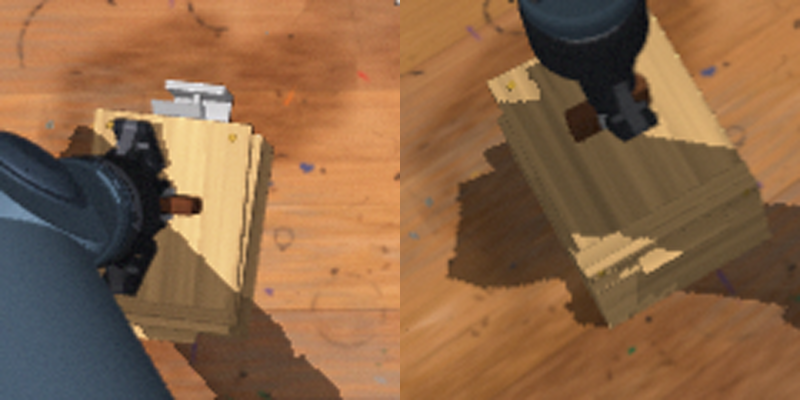

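The lip is through the slot and the catch sits just behind the raised rear edge. Now I swing the rear down.

```bash
python3 -m inch '[{"twist":[0.3,0,0],"delta_pos":[0,-0.01,0.08],"gripper":0},{"twist":[0.3,0,0],"delta_pos":[0,-0.01,0.08],"gripper":0},{"twist":[0.3,0,0],"delta_pos":[0,-0.01,0.08],"gripper":0},{"twist":[0.3,0,0],"delta_pos":[0,-0.01,0.08],"gripper":0},{"twist":[0,0,0],"delta_pos":[0,0,0],"gripper":0}]'
python3 -m inch '[{"twist":[0,0,0],"delta_pos":[0,0,0],"gripper":0},{"twist":[0,0,0],"delta_pos":[0,0,0],"gripper":0},{"twist":[0,0,0],"delta_pos":[0,0,0],"gripper":0}]'
python3 -c "
from h import *; from station import robot
s=robot.state(); lidgoal(s,[-.097,0,.055],0);print(s['moment'].round(2))"
```

```text
time_s: 9.7
tool_pos: [0.5503, 0.2158, 0.0862]
ee_rot: [0.747, 0.663, 0.035, 0.037]
force: [-1.0, -0.3, -0.4]
grip_width: 0.0113
grasp_force: 117.9
time_s: 9.95
tool_pos: [0.549, 0.2169, 0.0869]
ee_rot: [0.746, 0.664, 0.036, 0.038]
force: [1.0, 0.2, -0.2]
grip_width: 0.0115
grasp_force: 117.8
lid now: tip [-97.3  -0.5  55.7] rear [83.7 -0.5 74.7] pitch 5.98 roll 0.19
shift [0.01 0.04 0.32] turn [ 1.2  -0.04 -0.  ] force [ 1.   0.2 -0.2] pos [0.549  0.2169 0.0869] t 9.95 w 0.0115 gf 117.8
[ 0.06  0.19 -0.13]
```

```bash
python3 -m inch '[{"twist":[0.3,0,0],"delta_pos":[0,0.01,0.08],"gripper":0},{"twist":[0.3,0,0],"delta_pos":[0,0.01,0.08],"gripper":0},{"twist":[0.3,0,0],"delta_pos":[0,0.01,0.08],"gripper":0},{"twist":[0.3,0,0],"delta_pos":[0,0.01,0.08],"gripper":0},{"twist":[0,0,0],"delta_pos":[0,0,0],"gripper":0}]'
python3 -m inch '[{"twist":[0,0,0],"delta_pos":[0,0,0],"gripper":0},{"twist":[0,0,0],"delta_pos":[0,0,0],"gripper":0},{"twist":[0,0,0],"delta_pos":[0,0,0],"gripper":0}]'
python3 -c "
from h import *; from station import robot
s=robot.state(); lidgoal(s,[-.097,0,.054],-1);print(s['moment'].round(2))"
```

```text
time_s: 10.37
tool_pos: [0.5538, 0.2163, 0.0747]
ee_rot: [0.747, 0.664, 0.001, -0.002]
force: [-0.6, -0.3, 1.5]
grip_width: 0.0112
grasp_force: 118.1
time_s: 10.62
tool_pos: [0.5532, 0.2164, 0.0746]
ee_rot: [0.747, 0.665, 0.002, -0.001]
force: [1.9, -0.2, 1.5]
grip_width: 0.011
grasp_force: 118.1
lid now: tip [-95.7  -0.5  54.9] rear [86.3 -0.6 55.2] pitch 0.1 roll 0.24
shift [ 0.02 -0.02  0.08] turn [ 0.22 -0.05 -0.01] force [ 1.9 -0.2  1.5] pos [0.5532 0.2164 0.0746] t 10.62 w 0.011 gf 118.1
[-0.11 -0.26  0.06]
```

```bash
python3 -m inch '[{"twist":[0.15,0,0],"delta_pos":[0,-0.02,0.05],"gripper":0},{"twist":[0.15,0,0],"delta_pos":[0,-0.02,0.05],"gripper":0},{"twist":[0.1,0,0],"delta_pos":[0,0,0.03],"gripper":0},{"twist":[0,0,0],"delta_pos":[0,0,0],"gripper":0},{"twist":[0,0,0],"delta_pos":[0,0,0],"gripper":0}]'
python3 - <<'E'
from h import *; from station import robot,optics
s=robot.state(); lidgoal(s,[-.097,0,.054],0);print(s['moment'].round(2))
out=[optics.read_camera(n)["pixels"] for n in("top","wrist")]
cv2.imwrite("pics/flat.png",np.hstack([cv2.resize(out[0][130:270,110:250],(400,400),interpolation=2),cv2.resize(out[1],(400,300))[np.r_[0:300,[299]*100]]])[:,:,::-1])
E
```

```text
time_s: 11.03
tool_pos: [0.5528, 0.2169, 0.0745]
ee_rot: [0.746, 0.665, -0.009, -0.012]
force: [-6.5, -4.5, 24.0]
grip_width: 0.0111
grasp_force: 122.0
lid now: tip [-96.6  -0.2  58.3] rear [85.3 -0.2 52.9] pitch -1.68 roll 0.11
shift [ 0.   -0.02  0.02] turn [-0.34 -0.02  0.  ] force [-6.5 -4.5 24. ] pos [0.5528 0.2169 0.0745] t 11.03 w 0.0111 gf 122.0
[-1.31  0.31 -0.06]
```

View pics/flat.png

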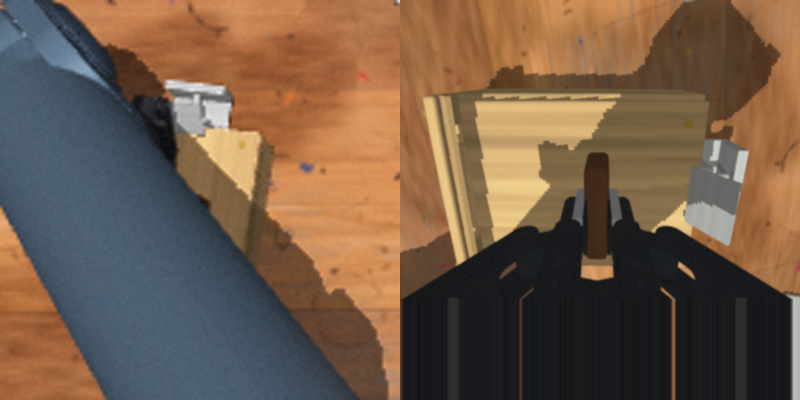

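The catch nose overlaps the lid's rear edge in both views, and the 24 N reading shows firm seating. I relax the press, release and rise.

```bash
python3 -m inch '[{"twist":[-0.2,0,0],"delta_pos":[0,0,-0.05],"gripper":0},{"twist":[-0.15,0,0],"delta_pos":[0,0,-0.05],"gripper":0},{"twist":[0,0,0],"delta_pos":[0,0,0],"gripper":0},{"twist":[0,0,0],"delta_pos":[0,0,0],"gripper":0.6},{"twist":[0,0,0],"delta_pos":[0,0,0],"gripper":0.6}]'
python3 -m inch '[{"twist":[0,0,0],"delta_pos":[0,0,0],"gripper":0.6},{"twist":[0,0,0],"delta_pos":[0,0,0],"gripper":0.6},{"twist":[0,0,0],"delta_pos":[0,0,0],"gripper":0.6},{"twist":[0,0,0],"delta_pos":[0,0,0],"gripper":0.6},{"twist":[0,0,0],"delta_pos":[0,0,0],"gripper":0.6}]'
python3 -m inch '[{"twist":[0,0,0],"delta_pos":[0,0,-0.3],"gripper":0.6},{"twist":[0,0,0],"delta_pos":[0,0,-0.8],"gripper":0.6},{"twist":[0,0,0],"delta_pos":[0,0,-0.9],"gripper":0.6},{"twist":[0,0,0],"delta_pos":[0,0,-0.9],"gripper":0.6},{"twist":[0,0,0],"delta_pos":[0,0,-0.9],"gripper":0.6}]'
python3 -m inch '[{"twist":[0,0,0],"delta_pos":[-0.9,0,0],"gripper":0.6},{"twist":[0,0,0],"delta_pos":[-0.9,0,0],"gripper":0.6},{"twist":[0,0,0],"delta_pos":[-0.9,0,0],"gripper":0.6},{"twist":[0,0,0],"delta_pos":[-0.9,0,0],"gripper":0.6},{"twist":[0,0,0],"delta_pos":[-0.9,0,0],"gripper":0.6}]'
python3 -m inch '[{"twist":[0,0,0],"delta_pos":[0,0,0],"gripper":0.6},{"twist":[0,0,0],"delta_pos":[0,0,0],"gripper":0.6},{"twist":[0,0,0],"delta_pos":[0,0,0],"gripper":0.6},{"twist":[0,0,0],"delta_pos":[0,0,0],"gripper":0.6}]'
python3 - <<'E'
from h import *; from station import robot,optics
out=[optics.read_camera(n)["pixels"] for n in("top","scene")]
cv2.imwrite("pics/end.png",np.hstack([cv2.resize(out[0][130:270,110:250],(400,400),interpolation=2),cv2.resize(out[1][230:370,90:230],(400,400),interpolation=2)])[:,:,::-1])
E
```

```text
time_s: 11.55
tool_pos: [0.5494, 0.2164, 0.0723]
ee_rot: [0.747, 0.665, -0.001, -0.003]
force: [-0.2, -0.2, -0.1]
grip_width: 0.0346
grasp_force: 0.0
time_s: 11.97
tool_pos: [0.5501, 0.2166, 0.0728]
ee_rot: [0.747, 0.665, -0.0, -0.003]
force: [-0.7, -0.0, 0.7]
grip_width: 0.0507
grasp_force: 0.0
time_s: 12.38
tool_pos: [0.5505, 0.2163, 0.2275]
ee_rot: [0.747, 0.665, -0.0, -0.003]
force: [1.1, 0.2, 0.6]
grip_width: 0.051
grasp_force: 0.0
time_s: 12.8
tool_pos: [0.5299, 0.036, 0.2257]
ee_rot: [0.746, 0.665, 0.0, -0.002]
force: [0.7, 0.1, 0.1]
grip_width: 0.0512
grasp_force: 0.0
time_s: 13.13
tool_pos: [0.5303, 0.0394, 0.2252]
ee_rot: [0.746, 0.666, 0.001, -0.003]
force: [0.1, -0.6, 0.8]
grip_width: 0.0507
grasp_force: 0.0
```

View pics/end.png

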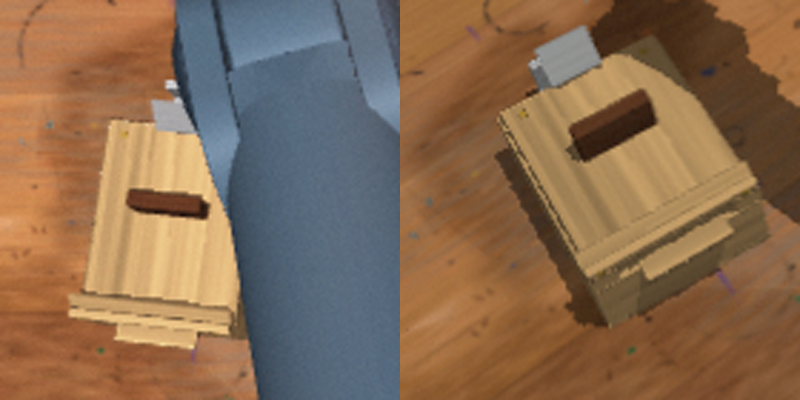

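The lid lies flat on the rim. Its lip pokes out of the slot at (155,335) in the top crop and (690,250) in the scene crop, and the catch is over the rear edge at (570,75). I hand the job in.

```bash
python3 -c "
from station import robot
print(robot.close_job())"
```

```text
the job is handed in; nothing more can be done
None
```

The long lid is hooked in the slot, flat on the box and snapped under the catch, with the gripper clear and the short lid never touched; I handed the job in at about 13 s, and no verdict came back.

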